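# Demagnetise the stapler

### The arm

A 7-joint arm with a two-finger parallel gripper is mounted at the origin on a cart in front of the work surface, level with it; the furniture and walls round the work are solid. World frame = base frame: x ahead of the robot, y to its left, z up, the work surface at z = 0. Lengths are in m, angles in rad, forces in N, time in s.
With the tool pointing down it reaches from about 0.425 to 0.825 m from the base axis. Payload 3.6 kg.
Tool frame: the origin (TCP) lies at the very end of the fingers, on their centre line; the grasp point (between the pads) lies 19 mm behind it; z points along the fingers, y is the line along which they close (so a half turn about z gives the same grasp; the last joint's range is limited). The gripper opens to 93 mm and grips with 3 to 60 N. Pads are 15 mm wide; open, the fingers measure 128 mm over their backs; the gripper's body (75 mm by 188 mm) begins 65 mm behind the grasp point.
Start: joints at [-1.278, 0.615, -0.013, 1.423, 0.008, 1.103, -0.04], TCP at [0.204, 0.617, 0.219] pointing down, gripper open.
Joint ranges: [-3.12, 3.12], [-0.3, 2.06], [-1.34, 1.32], [0.26, 2.42], [-1.36, 4.5], [0.01, 1.98], [-2.84, 2.84]. Speed limits (rad/s): [2.79, 2.79, 3.14, 3.14, 3.14, 3.14, 3.14].

### API

Orientations are given as a 3x3 rotation matrix whose columns are the frame's x, y, z axes.
In Python, from bench import get_obs, eyes, job, nets gives the robot as it stands.
- The arm moves only by the tool step_arm, never from a script. Its argument "series" is a list of rows, each an object of numbers: "ax", "ay", "az": the turn, a rotation vector about the world's x, y, z in degrees; "tx", "ty", "tz": the shift along the world's x, y, z in m; "gripper": the opening, from 0 (shut) to 1 (fully open). A call has 1 to 12 rows; each row shifts and turns the commanded pose from where the row before left it; what a row does not reach is not made up. A row lasts 1/12 s, in which the tool goes at most 41.7 mm and 7.16 degrees, less where a joint would pass 70% of its speed; a pose out of reach is approached as far as the arm can. A call is refused whole if a number of a shift passes 0.0417 or a number of a turn 7.16, either way. A call with a gripper value outside its range is refused whole. The fingers move at their own pace and stop on an object; "squeeze" is the grip in N (left out, the last holds). Time passes only in rows, so rows that do not move let the fingers close. It gives the time, the measured TCP pose, the force, the opening and the grip force at its end, in the units of the state.
- get_obs(): the state, without advancing time (a new reading comes with each control period).
- eyes.capture(name): name is "scene" or "top"; returns a dict with "img" (480x640x3 uint8, red, green, blue), "depth" (480x640 float32, m along the optical axis (not along the pixel's ray), 0 where there is no reading), "K" (3x3 intrinsics, pixels), "R" (3x3) and "t" (3): a world point X has camera coordinates R X + t. Camera axes: x right, y down, z forward; pixel columns grow to the right and rows downward; lengths in m; the calibration is good to about 2 mm. A picture is of the moment at which its call begins.
- job.job_done(): hands the job in; it is judged then, once.
Trained networks look in the newest picture that a camera, given by its name, has taken for a name from the list of things; names that differ only in an ending like _2 or _b are one class to them, and where a whole thing is asked for, a point or a joint stands for the part that bears it (a point fixed in the world has none). Each returns a list of dicts, best first, with "conf" (0 to 1); they miss things now and then, are a little off and sometimes report something else, mostly with a low value. They report only what shows in the picture. A call takes as long as a camera call. They do not tell look-alikes from the thing itself.
- nets.search_frame(camera, label): "point" ([x, y, z] in m, in world coordinates, good to about 4 mm: the middle of the surface that is visible of it).
- nets.trace(camera, label): "region" (480x640 bool, what is visible of it).
- nets.landmark_of(camera, label): "point" ([x, y, z] in m, in world coordinates, good to about 4 mm: a listed point, or the origin of a listed thing).
The state is a dict: "time_s": time; "q": joint angles; "dq": joint speeds; "effort": joint torques, N m; "position": TCP position; "eef_rot": TCP orientation; "wrist_force": force on the tool from outside, world axes, zero at the start; "torque": the same for the moment, N m; "grip_width": finger opening in m; "finger_force": force on a finger pad.
Only numpy, scipy, OpenCV 4.12 (cv2) and the standard library are available. Lean on these libraries where they do the work, as an engineer would, in place of code of your own. Each camera call takes 0.05 s, during which the arm holds its last target. There are 200 camera calls.

### The job

Set the blue stapler from the desk top (not the one in the cubby) upright on its base, pointing any way, balanced level on top of the round dome of the demagnetiser and let go of it while the lever is still up. Then press the demagnetiser's spring lever down past its first two clicks to the third and keep holding it there: finish with the lever still held down and the stapler still balanced on the dome. Leave the tape roll, the note pad and the charger where they are.

Things in the scene. Friction and masses are not known exactly. Their poses are not given: they have to be found in the camera images.
- stapler: Blue closed stapler, one rigid piece, upright on its flat base, 125 x 30 x 43 mm, 0.11 to 0.22 kg. Origin: centre of its underside; x along its length (+x the rear hinge end), z up. Base 30 mm wide up to 9 mm height; arm 20 mm wide from 18 to 43 mm height: grasp across it (along y) with the fingertips 13 mm or more above the underside. Cheeks 28 mm wide at x = 32 to 58 mm.
- stapler_balance (a point): Point on the stapler's underside directly below its centre of mass (x = -3 mm of the stapler's frame; the centre of mass is 19 mm above it). For a level balance this point must rest on the top of the dome; axes as the stapler's.
- demagnetiser: Grey toaster-like desk appliance, fixed to the desk, housing 130 (x) x 200 (y) x 80 (z) mm. Origin: centre of its underside; z up. The dome stands on top towards its +y end; the lever comes out of a vertical slot in its -y end, with four white marks beside the slot: rest, first, second and third click.
- dome_top (a point): Dome on the demagnetiser, 91 mm diameter, black matt rubber skin that resists rolling, radius of curvature 62 mm. This point: its topmost point, 100 mm above the desk, 20 mm above the housing; axes as the demagnetiser's. A stapler set within a few mm stays nearly level; farther off it tilts about 0.025 rad per mm, and beyond some 12 mm it may roll off.
- thumb_piece (a point): Black flat thumb piece of the lever, 46 (x) x 40 (y) x 12 mm, axes as the demagnetiser's, outside its -y end (near edge 4 mm off the wall). This point: centre of its top face, the place to press straight down; 124 mm from the demagnetiser's centre along its -y, 74 mm above the desk at rest. It moves straight down with the lever.
- power_lever (a joint): Downward travel of the lever in m: 0 at rest, up; first click at 0.012, second at 0.024, third at 0.036, stop at 0.038. The push needed rises to 8 to 11 N midway before each click and drops to 2 to 4 N just short of it; held at the third it takes about 8 N. A spring drives the lever back up from every click when let go.
- tape_roll: Beige roll of tape lying flat, 53 mm diameter, 18 mm high; leave alone. Origin: centre of its underside. It and the stapler may be found in each other's place.
- note_pad: Block of sticky notes, 36 x 48 x 13 mm; leave alone. Origin: centre of its underside.
- charger_brick: Black laptop charger, 50 x 114 x 30 mm; leave alone. Origin: centre of its underside.
Things that resemble listed ones, but are neither listed nor needed, are in the scene too. What is meant by the stapler is not red or yellow, and is the smaller of those in its own colour.

How it is judged:
By the outcome, as a careful person would: the job done as asked, in the order asked, and still so for the second after the job is handed in, while the arm keeps its last pose, push and grip.
It also fails if it takes over 51 s, if anything falls off the work surface, if the arm or the gripper's body presses on something with over 40 N, if the wrist force passes 120 N, or if a joint passes its speed limit or range.

## Working session

There is one attempt and no reset: what is moved stays moved. The work goes in short steps, Python scripts to look and compute and a tool call to move; the robot and the scene stay as the last step left them, time stands still between calls to the robot, and variables do not carry over. Pictures are saved under pics/ and viewed, at most 10 in all, crops included, and the job is handed in when it is done.

Besides the shell and the picture viewer there is one more tool, called after "Request:" as name(argument=value, ...) on one line, values as JSON. step_arm: Moves the arm, as the interface text tells. Its arguments: {"type":"object","properties":{"series":{"type":"array","items":{"type":"object","properties":{"ax":{"type":"number"},"ay":{"type":"number"},"az":{"type":"number"},"tx":{"type":"number"},"ty":{"type":"number"},"tz":{"type":"number"},"gripper":{"type":"number"}}}},"squeeze":{"type":"number"}},"required":["series"]}

```bash
mkdir -p pics; cat > h.py <<'E'
import numpy as np,cv2
from bench import get_obs, eyes, job, nets
np.set_printoptions(precision=4,suppress=True)
def cap(n,f=None):
    c=eyes.capture(n)
    if f: cv2.imwrite('pics/'+f,c['img'][:,:,::-1])
    return c
def cloud(c):
    d=c['depth'];v,u=np.mgrid[0:480,0:640];K=c['K']
    P=np.stack([(u-K[0,2])/K[0,0]*d,(v-K[1,2])/K[1,1]*d,d],-1)
    W=(P-c['t'])@c['R']; W[d==0]=np.nan
    return W
def pix(c,X):
    p=c['K']@(c['R']@np.array(X)+c['t']);return (p[:2]/p[2]).round()
E
python3 - <<'E'
from h import *
C={}
for n in('scene','top'):
    c=cap(n,n+'1.png')
    print(n,'campos',-c['R'].T@c['t'])
    for l in('stapler','stapler_balance','demagnetiser','dome_top','thumb_piece','tape_roll','note_pad','charger_brick'):
        for r in nets.landmark_of(n,l)[:4]: print(l,r['conf'],np.array(r['point']),pix(c,r['point']))
o=get_obs();print(o['time_s'],o['position'],o['eef_rot'],o['wrist_force'])
E
```

```text
scene campos [ 0.0483 -0.5278  0.882 ]
stapler 0.82 [ 0.7504  0.0409 -0.0033] [405. 253.]
stapler 0.71 [ 0.6155  0.2381 -0.0038] [319. 236.]
stapler 0.69 [ 0.3591 -0.0642  0.0078] [311. 359.]
stapler 0.56 [ 0.733  -0.1719 -0.0011] [466. 306.]
stapler_balance 0.65 [0.7503 0.031  0.0001] [408. 254.]
stapler_balance 0.64 [ 0.6144  0.2366 -0.0007] [319. 236.]
stapler_balance 0.62 [ 0.3573 -0.0671 -0.0045] [311. 364.]
stapler_balance 0.15 [ 0.5347 -0.0523 -0.0005] [368. 316.]
demagnetiser 0.78 [ 0.5365 -0.0548 -0.0011] [370. 317.]
dome_top 0.68 [ 0.5429 -0.0179  0.0977] [363. 278.]
thumb_piece 0.95 [ 0.5179 -0.1754  0.0737] [405. 336.]
tape_roll 0.8 [ 0.434   0.2114 -0.0017] [269. 272.]
note_pad 0.74 [ 0.5745  0.3745 -0.0008] [278. 216.]
charger_brick 0.62 [0.4689 0.4216 0.0052] [237. 222.]
charger_brick 0.44 [0.6167 0.2361 0.0023] [319. 235.]
top campos [0.3687 0.1391 1.2317]
stapler 0.7 [ 0.3588 -0.0679 -0.0012] [407. 350.]
stapler 0.67 [0.7542 0.0395 0.0001] [354. 159.]
stapler 0.66 [0.6165 0.2345 0.0023] [260. 221.]
stapler 0.6 [ 0.7323 -0.1668 -0.0039] [451. 171.]
stapler_balance 0.88 [0.7497 0.0336 0.0024] [357. 161.]
stapler_balance 0.81 [0.6096 0.2379 0.    ] [259. 225.]
stapler_balance 0.62 [ 0.7333 -0.1651  0.0016] [451. 170.]
stapler_balance 0.59 [ 0.3591 -0.0661 -0.0011] [406. 349.]
dome_top 0.84 [ 0.5392 -0.0171  0.1004] [388. 253.]
thumb_piece 0.93 [ 0.5143 -0.1808  0.072 ] [471. 269.]
tape_roll 0.74 [ 0.4334  0.2044 -0.0018] [273. 310.]
note_pad 0.98 [0.5656 0.3761 0.003 ] [191. 244.]
charger_brick 0.87 [ 0.4763  0.4255 -0.005 ] [165. 288.]
charger_brick 0.3 [ 0.5345 -0.0528 -0.0011] [399. 263.]
0.9 [0.2043 0.617  0.2187] [[-0.9493  0.3143 -0.    ]
 [ 0.3143  0.9493 -0.    ]
 [ 0.     -0.     -1.    ]] [-0.8729  0.6316  0.3101]
```

View pics/scene1.png

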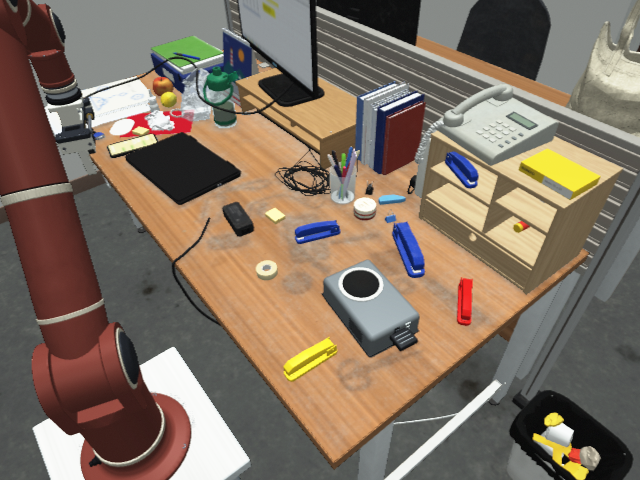

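View pics/top1.png

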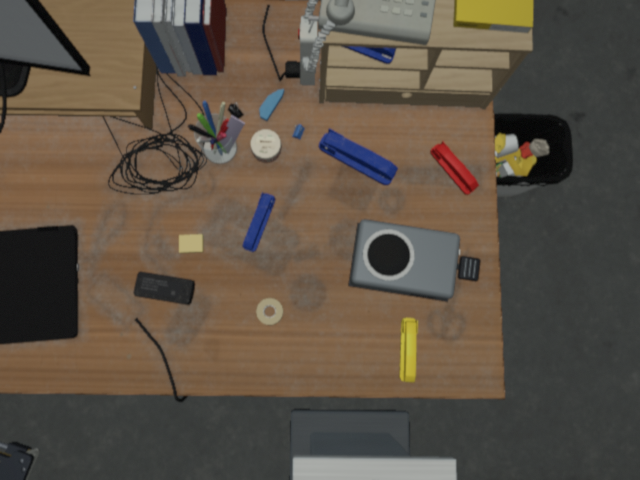

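The target is the smaller blue stapler at top pixel (260,221). The larger blue one is at (357,158), and the demagnetiser is at (405,260) with its lever pointing right (-y). Next I'll measure it precisely.

```bash
cat > st.py <<'E'
from h import *
def stap(n,c,near,zmin=.01,r=.1):
    W=cloud(c); hsv=cv2.cvtColor(c['img'],cv2.COLOR_RGB2HSV)
    m=(hsv[...,0]>105)&(hsv[...,0]<130)&(hsv[...,1]>120)&(np.hypot(W[...,0]-near[0],W[...,1]-near[1])<r)&(W[...,2]>zmin)
    return W[m]
E
python3 - <<'E'
from st import *
for n in('scene','top'):
    c=cap(n); P=stap(n,c,(.615,.237))
    for zlo in(.01,.032):
        Q=P[P[:,2]>zlo]; (ce,sz,a)=cv2.minAreaRect((Q[:,:2]*1000).astype(np.float32)); print(n,zlo,len(Q),ce,sz,a,Q[:,2].max())
    Q=P[P[:,2]>.02];m=Q[:,:2].mean(0);w,V=np.linalg.eigh(np.cov(Q[:,:2].T));d=V[:,1];e=np.array([-d[1],d[0]])
    print('mean',m,'dir',d,np.degrees(np.arctan2(d[1],d[0])))
    s=(Q[:,:2]-m)@d;t=(Q[:,:2]-m)@e
    for lo in np.arange(-.07,.07,.01):
        k=(s>=lo)&(s<lo+.01)
        if k.sum()>2: print('%.3f n%d t %.4f %.4f z %.4f'%(lo,k.sum(),t[k].min(),t[k].max(),np.percentile(Q[k,2],90)))
    # demag
    W=cloud(c); B=W[(abs(W[...,0]-.535)<.13)&(abs(W[...,1]+.06)<.16)&(abs(W[...,2]-.08)<.004)]
    print('housing',cv2.minAreaRect((B[:,:2]*1000).astype(np.float32)),np.median(B[:,2]))
    D=W[(np.hypot(W[...,0]-.54,W[...,1]+.017)<.04)&(W[...,2]>.085)&(W[...,2]<.11)]
    A=np.c_[2*D,np.ones(len(D))];x=np.linalg.lstsq(A,(D**2).sum(1),rcond=None)[0]
    print('dome sphere',x[:3],np.sqrt(x[3]+x[:3]@x[:3]),len(D),np.percentile(D[:,2],98))
    from scipy.optimize import least_squares
    r=least_squares(lambda p:np.linalg.norm(D-p,axis=1)-.062,[.54,-.017,.038],loss='soft_l1',f_scale=.002);print('R62',r.x)
    T=W[(np.hypot(W[...,0]-.516,W[...,1]+.178)<.04)&(abs(W[...,2]-.074)<.006)&(W[...,1]<-.155)]
    print('thumb',cv2.minAreaRect((T[:,:2]*1000).astype(np.float32)),np.median(T[:,2]),len(T))
E
```

```text
scene 0.01 470 (610.1163940429688, 237.1533966064453) (28.373516082763672, 119.14225769042969) 71.32481384277344 0.04524573211925191
scene 0.032 257 (607.437255859375, 239.58328247070312) (24.592607498168945, 111.96947479248047) 69.80609893798828 0.04524573211925191
mean [0.6051 0.236 ] dir [-0.9371  0.349 ] 159.57618812234006
-0.070 n4 t -0.0157 0.0058 z 0.0279
-0.060 n25 t -0.0114 0.0098 z 0.0331
-0.050 n33 t -0.0147 0.0089 z 0.0362
-0.040 n32 t -0.0125 0.0068 z 0.0390
-0.030 n33 t -0.0112 0.0051 z 0.0394
-0.020 n36 t -0.0125 0.0064 z 0.0416
-0.010 n37 t -0.0140 0.0065 z 0.0431
0.000 n38 t -0.0124 0.0075 z 0.0428
0.010 n36 t -0.0164 0.0069 z 0.0438
0.020 n40 t -0.0156 0.0077 z 0.0426
0.030 n37 t -0.0141 0.0074 z 0.0422
0.040 n37 t -0.0116 0.0083 z 0.0417
0.050 n20 t -0.0126 0.0065 z 0.0367
housing ((528.806640625, -75.89680480957031), (239.64556884765625, 125.99490356445312), 81.6005859375) 0.07917778177789758
dome sphere [ 0.5382 -0.0177  0.0432] 0.056569310682266304 701 0.09976828789756878
R62 [ 0.5383 -0.0175  0.0371]
thumb ((519.586181640625, -174.7171173095703), (45.6909255981
[... 504 characters left out ...]
0.030 n48 t -0.0103 0.0082 z 0.0423
-0.020 n51 t -0.0105 0.0086 z 0.0430
-0.010 n51 t -0.0106 0.0084 z 0.0449
0.000 n55 t -0.0101 0.0086 z 0.0447
0.010 n51 t -0.0105 0.0086 z 0.0458
0.020 n55 t -0.0105 0.0086 z 0.0448
0.030 n53 t -0.0102 0.0086 z 0.0453
0.040 n54 t -0.0110 0.0085 z 0.0442
0.050 n48 t -0.0107 0.0087 z 0.0391
housing ((529.4407958984375, -76.17352294921875), (241.31341552734375, 127.67117309570312), 81.60417175292969) 0.07991705656542497
dome sphere [ 0.5387 -0.0192  0.0501] 0.05167651250145871 1275 0.10234114462522538
R62 [ 0.5386 -0.0196  0.0383]
thumb ((519.2965087890625, -174.7958526611328), (46.01554870605469, 52.59910202026367), 81.65433502197266) 0.07371730985186364 494
```

Both cameras agree. The balance point is about (0.609, 0.2376), the length axis is at -19.5° with the hinge towards +x, the dome top is about (0.5385, -0.0185), and the thumb piece is about (0.515, -0.178). The tool yaw is already within 1° of the grasp yaw, so I'll go to the stapler.

Request:
step_arm(series=[{"tx": 0.017,"ty": -0.0158,"az": -1,"gripper": 1},{"tx": 0.017,"ty": -0.0158},{"tx": 0.017,"ty": -0.0158},{"tx": 0.017,"ty": -0.0158},{"tx": 0.017,"ty": -0.0158},{"tx": 0.017,"ty": -0.0158},{"tx": 0.017,"ty": -0.0158},{"tx": 0.017,"ty": -0.0158},{"tx": 0.017,"ty": -0.0158},{"tx": 0.017,"ty": -0.0158},{"tx": 0.017,"ty": -0.0158},{"tx": 0.017,"ty": -0.0158}])

```text
invalid input
```

Request:
step_arm(series=[{"tx": 0.017,"ty": -0.0158},{"tx": 0.017,"ty": -0.0158},{"tx": 0.017,"ty": -0.0158},{"tx": 0.017,"ty": -0.0158},{"tx": 0.017,"ty": -0.0158},{"tx": 0.017,"ty": -0.0158},{"tx": 0.017,"ty": -0.0158},{"tx": 0.017,"ty": -0.0158},{"tx": 0.017,"ty": -0.0158},{"tx": 0.017,"ty": -0.0158},{"tx": 0.017,"ty": -0.0158},{"tx": 0.017,"ty": -0.0158}])

```text
invalid input
```

Request:
step_arm(series=[{"ax": 0,"ay": 0,"az": -1,"tx": 0.017,"ty": -0.0158,"tz": 0,"gripper": 1},{"ax": 0,"ay": 0,"az": 0,"tx": 0.017,"ty": -0.0158,"tz": 0,"gripper": 1},{"ax": 0,"ay": 0,"az": 0,"tx": 0.017,"ty": -0.0158,"tz": 0,"gripper": 1},{"ax": 0,"ay": 0,"az": 0,"tx": 0.017,"ty": -0.0158,"tz": 0,"gripper": 1},{"ax": 0,"ay": 0,"az": 0,"tx": 0.017,"ty": -0.0158,"tz": 0,"gripper": 1},{"ax": 0,"ay": 0,"az": 0,"tx": 0.017,"ty": -0.0158,"tz": 0,"gripper": 1},{"ax": 0,"ay": 0,"az": 0,"tx": 0.017,"ty": -0.0158,"tz": 0,"gripper": 1},{"ax": 0,"ay": 0,"az": 0,"tx": 0.017,"ty": -0.0158,"tz": 0,"gripper": 1},{"ax": 0,"ay": 0,"az": 0,"tx": 0.017,"ty": -0.0158,"tz": 0,"gripper": 1},{"ax": 0,"ay": 0,"az": 0,"tx": 0.017,"ty": -0.0158,"tz": 0,"gripper": 1},{"ax": 0,"ay": 0,"az": 0,"tx": 0.017,"ty": -0.0158,"tz": 0,"gripper": 1},{"ax": 0,"ay": 0,"az": 0,"tx": 0.017,"ty": -0.0158,"tz": 0,"gripper": 1}])

```text
time_s: 2.0
position: [0.4091, 0.4266, 0.2188]
eef_rot: [[-0.944, 0.331, 0.0], [0.331, 0.944, 0.0], [-0.0, 0.0, -1.0]]
wrist_force: [-0.1, -0.6, -0.1]
grip_width: 0.0932
finger_force: 0.0
```

Request:
step_arm(series=[{"ax": 0,"ay": 0,"az": 0,"tx": 0.025,"ty": -0.0236,"tz": 0,"gripper": 1},{"ax": 0,"ay": 0,"az": 0,"tx": 0.025,"ty": -0.0236,"tz": 0,"gripper": 1},{"ax": 0,"ay": 0,"az": 0,"tx": 0.025,"ty": -0.0236,"tz": 0,"gripper": 1},{"ax": 0,"ay": 0,"az": 0,"tx": 0.025,"ty": -0.0236,"tz": 0,"gripper": 1},{"ax": 0,"ay": 0,"az": 0,"tx": 0.025,"ty": -0.0236,"tz": 0,"gripper": 1},{"ax": 0,"ay": 0,"az": 0,"tx": 0.025,"ty": -0.0236,"tz": 0,"gripper": 1},{"ax": 0,"ay": 0,"az": 0,"tx": 0.025,"ty": -0.0236,"tz": 0,"gripper": 1},{"ax": 0,"ay": 0,"az": 0,"tx": 0.025,"ty": -0.0236,"tz": 0,"gripper": 1},{"ax": 0,"ay": 0,"az": 0,"tx": 0,"ty": 0,"tz": -0.03,"gripper": 1},{"ax": 0,"ay": 0,"az": 0,"tx": 0,"ty": 0,"tz": -0.03,"gripper": 1},{"ax": 0,"ay": 0,"az": 0,"tx": 0,"ty": 0,"tz": -0.03,"gripper": 1},{"ax": 0,"ay": 0,"az": 0,"tx": 0,"ty": 0,"tz": -0.03,"gripper": 1}])

```text
time_s: 3.0
position: [0.6086, 0.2384, 0.0976]
eef_rot: [[-0.943, 0.331, 0.001], [0.331, 0.943, 0.001], [-0.001, 0.001, -1.0]]
wrist_force: [0.1, -0.2, -0.4]
grip_width: 0.0927
finger_force: 0.0
```

Request:
step_arm(series=[{"ax": 0,"ay": 0,"az": 0,"tx": 0,"ty": 0,"tz": -0.03,"gripper": 1},{"ax": 0,"ay": 0,"az": 0,"tx": 0,"ty": 0,"tz": -0.03,"gripper": 1},{"ax": 0,"ay": 0,"az": 0,"tx": 0,"ty": 0,"tz": -0.0215,"gripper": 1},{"ax": 0,"ay": 0,"az": 0,"tx": 0,"ty": 0,"tz": 0,"gripper": 1}])

```text
time_s: 3.33
position: [0.6046, 0.2372, 0.012]
eef_rot: [[-0.944, 0.331, -0.01], [0.331, 0.944, -0.004], [0.008, -0.007, -1.0]]
wrist_force: [-0.9, 0.2, -0.5]
grip_width: 0.0928
finger_force: 0.0
```

Request:
step_arm(series=[{"ax": 0,"ay": 0,"az": 0,"tx": 0,"ty": 0,"tz": 0,"gripper": 1},{"ax": 0,"ay": 0,"az": 0,"tx": 0,"ty": 0,"tz": 0,"gripper": 1},{"ax": 0,"ay": 0,"az": 0,"tx": 0,"ty": 0,"tz": 0,"gripper": 1}])

```text
time_s: 3.58
position: [0.61, 0.2393, 0.0194]
eef_rot: [[-0.944, 0.331, 0.004], [0.331, 0.944, 0.002], [-0.003, 0.003, -1.0]]
wrist_force: [-0.5, 0.9, 0.8]
grip_width: 0.0927
finger_force: 0.0
```

Request:
step_arm(series=[{"ax": 0,"ay": 0,"az": 0,"tx": 0,"ty": 0,"tz": 0,"gripper": 1},{"ax": 0,"ay": 0,"az": 0,"tx": 0,"ty": 0,"tz": 0,"gripper": 1},{"ax": 0,"ay": 0,"az": 0,"tx": 0,"ty": 0,"tz": 0,"gripper": 1},{"ax": 0,"ay": 0,"az": 0,"tx": 0,"ty": 0,"tz": 0,"gripper": 1}])

```text
time_s: 3.92
position: [0.6085, 0.2387, 0.0177]
eef_rot: [[-0.944, 0.331, 0.001], [0.331, 0.944, 0.0], [-0.001, 0.001, -1.0]]
wrist_force: [-0.4, 0.1, -0.5]
grip_width: 0.0931
finger_force: 0.0
```

Settled within about 1 mm, so I'll close the gripper.

Request:
step_arm(series=[{"ax": 0,"ay": 0,"az": 0,"tx": 0,"ty": -0.001,"tz": -0.001,"gripper": 0},{"ax": 0,"ay": 0,"az": 0,"tx": 0,"ty": 0,"tz": 0,"gripper": 0},{"ax": 0,"ay": 0,"az": 0,"tx": 0,"ty": 0,"tz": 0,"gripper": 0},{"ax": 0,"ay": 0,"az": 0,"tx": 0,"ty": 0,"tz": 0,"gripper": 0},{"ax": 0,"ay": 0,"az": 0,"tx": 0,"ty": 0,"tz": 0,"gripper": 0},{"ax": 0,"ay": 0,"az": 0,"tx": 0,"ty": 0,"tz": 0,"gripper": 0},{"ax": 0,"ay": 0,"az": 0,"tx": 0,"ty": 0,"tz": 0,"gripper": 0},{"ax": 0,"ay": 0,"az": 0,"tx": 0,"ty": 0,"tz": 0,"gripper": 0},{"ax": 0,"ay": 0,"az": 0,"tx": 0,"ty": 0,"tz": 0,"gripper": 0},{"ax": 0,"ay": 0,"az": 0,"tx": 0,"ty": 0,"tz": 0,"gripper": 0}], squeeze=20)

```text
time_s: 4.75
position: [0.6083, 0.2376, 0.0161]
eef_rot: [[-0.944, 0.331, -0.0], [0.331, 0.944, -0.0], [0.0, -0.0, -1.0]]
wrist_force: [-0.7, -0.4, 0.2]
grip_width: 0.031
finger_force: 0.0
```

Request:
step_arm(series=[{"ax": 0,"ay": 0,"az": 0,"tx": 0,"ty": 0,"tz": 0,"gripper": 0},{"ax": 0,"ay": 0,"az": 0,"tx": 0,"ty": 0,"tz": 0,"gripper": 0},{"ax": 0,"ay": 0,"az": 0,"tx": 0,"ty": 0,"tz": 0,"gripper": 0},{"ax": 0,"ay": 0,"az": 0,"tx": 0,"ty": 0,"tz": 0,"gripper": 0},{"ax": 0,"ay": 0,"az": 0,"tx": 0,"ty": 0,"tz": 0,"gripper": 0},{"ax": 0,"ay": 0,"az": 0,"tx": 0,"ty": 0,"tz": 0,"gripper": 0}])

```text
time_s: 5.25
position: [0.6084, 0.2379, 0.0162]
eef_rot: [[-0.944, 0.331, 0.0], [0.331, 0.944, 0.0], [-0.0, 0.0, -1.0]]
wrist_force: [-0.3, 1.2, -0.3]
grip_width: 0.0196
finger_force: 20.0
```

```bash
python3 - <<'E'
from st import *
o=get_obs();print(o['position'],o['grip_width'],o['finger_force'],o['wrist_force'])
for n in('scene','top'):
    c=cap(n)
    for l in('stapler','stapler_balance'):
        for r in nets.landmark_of(n,l): 
            p=np.array(r['point'])
            if np.hypot(*(p[:2]-[.61,.237]))<.04: print(n,l,r['conf'],p)
    P=stap(n,c,(.61,.237))
    a=np.radians(-19.3);s=(P[:,:2]-o['position'][:2])@[np.cos(a),np.sin(a)]
    print(len(P),np.percentile(s,[0,1,99,100]))
E
```

```text
[0.6084 0.2379 0.0162] 0.019598764272979935 19.999578738352284 [-0.2761  1.1575 -0.2949]
scene stapler 0.92 [ 0.6124  0.2393 -0.0054]
scene stapler_balance 0.68 [ 0.6117  0.2326 -0.0016]
246 [-0.0578 -0.0574  0.0579  0.0597]Traceback (most recent call last):
  File "<stdin>", line 11, in <module>
    return _quantile_unchecked(
        a, q, axis, out, overwrite_input, method, keepdims, weights)
    return _ureduce(a,
                    func=_quantile_ureduce_func,
    ...<5 lines>...
                    overwrite_input=overwrite_input,
                    method=method)
    r = func(a, **kwargs)
    result = _quantile(arr,
                       quantiles=q,
    ...<2 lines>...
                       out=out,
                       weights=wgt)
    slices_having_nans = np.isnan(arr[-1, ...])
                                  ~~~^^^^^^^^^
IndexError: index -1 is out of bounds for axis 0 with size 0
```

Request:
step_arm(series=[{"ax": 0,"ay": 0,"az": 0,"tx": 0,"ty": 0,"tz": 0.005,"gripper": 0},{"ax": 0,"ay": 0,"az": 0,"tx": 0,"ty": 0,"tz": 0.015,"gripper": 0},{"ax": 0,"ay": 0,"az": 0,"tx": 0,"ty": 0,"tz": 0.02,"gripper": 0},{"ax": 0,"ay": 0,"az": 0,"tx": 0,"ty": 0,"tz": 0.02,"gripper": 0},{"ax": 0,"ay": 0,"az": 0,"tx": 0,"ty": 0,"tz": 0.02,"gripper": 0},{"ax": 0,"ay": 0,"az": 0,"tx": 0,"ty": 0,"tz": 0.02,"gripper": 0},{"ax": 0,"ay": 0,"az": 0,"tx": 0,"ty": 0,"tz": 0.02,"gripper": 0},{"ax": 0,"ay": 0,"az": 0,"tx": 0,"ty": 0,"tz": 0.02,"gripper": 0},{"ax": 0,"ay": 0,"az": 0,"tx": 0,"ty": 0,"tz": 0.015,"gripper": 0},{"ax": 0,"ay": 0,"az": 0,"tx": 0,"ty": 0,"tz": 0.01,"gripper": 0}], squeeze=30)

```text
time_s: 6.38
position: [0.6086, 0.2372, 0.1831]
eef_rot: [[-0.944, 0.331, 0.002], [0.331, 0.944, 0.0], [-0.001, 0.001, -1.0]]
wrist_force: [1.1, 0.5, -1.8]
grip_width: 0.0196
finger_force: 30.0
```

Request:
step_arm(series=[{"ax": 0,"ay": 0,"az": 0,"tx": -0.003,"ty": -0.01,"tz": 0,"gripper": 0},{"ax": 0,"ay": 0,"az": 0,"tx": -0.007,"ty": -0.026,"tz": 0,"gripper": 0},{"ax": 0,"ay": 0,"az": 0,"tx": -0.007,"ty": -0.026,"tz": 0,"gripper": 0},{"ax": 0,"ay": 0,"az": 0,"tx": -0.007,"ty": -0.026,"tz": 0,"gripper": 0},{"ax": 0,"ay": 0,"az": 0,"tx": -0.007,"ty": -0.026,"tz": 0,"gripper": 0},{"ax": 0,"ay": 0,"az": 0,"tx": -0.007,"ty": -0.026,"tz": 0,"gripper": 0},{"ax": 0,"ay": 0,"az": 0,"tx": -0.007,"ty": -0.026,"tz": 0,"gripper": 0},{"ax": 0,"ay": 0,"az": 0,"tx": -0.007,"ty": -0.026,"tz": 0,"gripper": 0},{"ax": 0,"ay": 0,"az": 0,"tx": -0.007,"ty": -0.026,"tz": 0,"gripper": 0},{"ax": 0,"ay": 0,"az": 0,"tx": -0.007,"ty": -0.026,"tz": 0,"gripper": 0},{"ax": 0,"ay": 0,"az": 0,"tx": -0.004,"ty": -0.0126,"tz": 0,"gripper": 0},{"ax": 0,"ay": 0,"az": 0,"tx": 0,"ty": 0,"tz": 0,"gripper": 0}])

```text
time_s: 7.38
position: [0.5361, -0.024, 0.1803]
eef_rot: [[-0.941, 0.338, -0.003], [0.338, 0.941, -0.003], [0.002, -0.004, -1.0]]
wrist_force: [0.2, -0.4, -1.1]
grip_width: 0.0196
finger_force: 30.0
```

Request:
step_arm(series=[{"ax": 0,"ay": 0,"az": 0,"tx": 0,"ty": 0,"tz": 0,"gripper": 0},{"ax": 0,"ay": 0,"az": 0,"tx": 0,"ty": 0,"tz": 0,"gripper": 0},{"ax": 0,"ay": 0,"az": 0,"tx": 0,"ty": 0,"tz": 0,"gripper": 0},{"ax": 0,"ay": 0,"az": 0,"tx": 0,"ty": 0,"tz": 0,"gripper": 0},{"ax": 0,"ay": 0,"az": 0,"tx": 0,"ty": 0,"tz": 0,"gripper": 0},{"ax": 0,"ay": 0,"az": 0,"tx": 0,"ty": 0,"tz": 0,"gripper": 0}])

```text
time_s: 7.88
position: [0.5385, -0.0181, 0.1811]
eef_rot: [[-0.944, 0.329, -0.0], [0.329, 0.944, 0.0], [0.0, 0.0, -1.0]]
wrist_force: [-0.0, 0.7, -1.9]
grip_width: 0.0197
finger_force: 30.0
```

```bash
python3 - <<'E'
from st import *
o=get_obs();T=o['position'];print(T,o['grip_width'],o['wrist_force'],o['torque'])
for n in('scene','top'):
    c=cap(n,n+'2.png')
    for l in('stapler','stapler_balance'):
        for r in nets.landmark_of(n,l): 
            p=np.array(r['point'])
            if np.hypot(*(p[:2]-T[:2]))<.05: print(n,l,r['conf'],p)
    P=stap(n,c,T,zmin=.12)
    if len(P)<20: continue
    w,V=np.linalg.eigh(np.cov(P[:,:2].T));d=V[:,1];d=d*np.sign(d[0]);print('ang',np.degrees(np.arctan2(d[1],d[0])))
    a=np.radians(-19.3);s=(P[:,:2]-T[:2])@[np.cos(a),np.sin(a)];t=(P[:,:2]-T[:2])@[-np.sin(a),np.cos(a)]
    print(n,len(P),np.percentile(s,[0,1,99,100]))
    for lo in np.arange(-.07,.07,.01):
        k=(s>=lo)&(s<lo+.01)
        if k.sum()>2: print('%.3f n%d t %.4f %.4f z %.4f %.4f'%(lo,k.sum(),t[k].min(),t[k].max(),P[k,2].min(),np.percentile(P[k,2],90)))
E
```

```text
[ 0.5385 -0.0181  0.1811] 0.019656032678767175 [-0.0067  0.6754 -1.9483] [-0.0141  0.0242  0.0305]
scene stapler 0.79 [ 0.5439 -0.016   0.1625]
scene stapler_balance 0.98 [ 0.5459 -0.0226  0.1618]
ang -27.60583511996296
scene 694 [-0.058  -0.0576  0.0589  0.0617]
-0.060 n89 t -0.0146 0.0134 z 0.1651 0.2013
-0.050 n92 t -0.0168 0.0094 z 0.1665 0.2062
-0.040 n93 t -0.0150 0.0112 z 0.1647 0.2068
-0.030 n102 t -0.0156 0.0103 z 0.1652 0.2070
-0.020 n97 t -0.0162 0.0105 z 0.1647 0.2074
-0.010 n39 t -0.0145 0.0093 z 0.1652 0.2075
0.000 n20 t -0.0149 -0.0088 z 0.1642 0.1736
0.010 n23 t -0.0146 -0.0043 z 0.1655 0.1745
0.020 n29 t -0.0155 -0.0023 z 0.1661 0.1736
0.030 n48 t -0.0928 -0.0027 z 0.1657 0.3062
0.040 n29 t -0.0155 -0.0101 z 0.1652 0.1821
0.050 n31 t -0.0152 -0.0105 z 0.1653 0.1810
top stapler 0.67 [ 0.5442 -0.0244  0.1671]
top stapler_balance 0.94 [ 0.5376 -0.0197  0.1644]
ang -26.143117819717887
top 394 [-0.0568 -0.0564 -0.0181 -0.0128]
-0.060 n68 t -0.0108 0.0137 z 0.1712 0.2022
-0.050 n97 t -0.0159 0.0139 z 0.1665 0.2083
-0.040 n120 t -0.0162 0.0221 z 0.1689 0.2771
-0.030 n91 t -0.0162 0.0138 z 0.1700 0.2098
-0.020 n18 t -0.0158 0.0131 z 0.1721 0.2087
```

```bash
python3 - <<'E'
import cv2,numpy as np
a=cv2.resize(cv2.imread('pics/scene2.png')[170:330,280:480],(800,600)[:2] and (500,400),interpolation=cv2.INTER_CUBIC)
b=cv2.resize(cv2.imread('pics/top1.png')[180:260,230:290],(300,400),interpolation=cv2.INTER_CUBIC)
cv2.imwrite('pics/crop2.png',np.hstack([a,b]))
E
```

```text
(no output)
```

View pics/crop2.png

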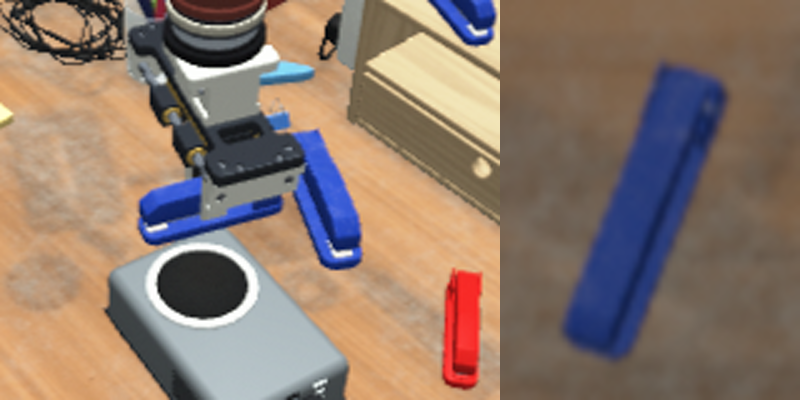

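The crop shows the stapler held level over the dome. The white anvil tip at the left (150,230) marks the front, so the hinge is towards +x as measured. I'll descend.

Request:
step_arm(series=[{"ax": 0,"ay": 0,"az": 0,"tx": -0.001,"ty": 0,"tz": -0.008,"gripper": 0},{"ax": 0,"ay": 0,"az": 0,"tx": 0,"ty": 0,"tz": -0.012,"gripper": 0},{"ax": 0,"ay": 0,"az": 0,"tx": 0,"ty": 0,"tz": -0.012,"gripper": 0},{"ax": 0,"ay": 0,"az": 0,"tx": 0,"ty": 0,"tz": -0.012,"gripper": 0},{"ax": 0,"ay": 0,"az": 0,"tx": 0,"ty": 0,"tz": -0.01,"gripper": 0},{"ax": 0,"ay": 0,"az": 0,"tx": 0,"ty": 0,"tz": -0.005,"gripper": 0},{"ax": 0,"ay": 0,"az": 0,"tx": 0,"ty": 0,"tz": 0,"gripper": 0},{"ax": 0,"ay": 0,"az": 0,"tx": 0,"ty": 0,"tz": 0,"gripper": 0},{"ax": 0,"ay": 0,"az": 0,"tx": 0,"ty": 0,"tz": 0,"gripper": 0},{"ax": 0,"ay": 0,"az": 0,"tx": 0,"ty": 0,"tz": 0,"gripper": 0},{"ax": 0,"ay": 0,"az": 0,"tx": 0,"ty": 0,"tz": 0,"gripper": 0},{"ax": 0,"ay": 0,"az": 0,"tx": 0,"ty": 0,"tz": 0,"gripper": 0}])

```text
time_s: 9.18
position: [0.5376, -0.019, 0.1226]
eef_rot: [[-0.944, 0.331, 0.001], [0.331, 0.944, -0.0], [-0.001, 0.0, -1.0]]
wrist_force: [-0.1, -0.1, -2.2]
grip_width: 0.0198
finger_force: 30.0
```

Request:
step_arm(series=[{"ax": 0,"ay": 0,"az": 0,"tx": 0,"ty": 0,"tz": -0.001,"gripper": 0},{"ax": 0,"ay": 0,"az": 0,"tx": 0,"ty": 0,"tz": -0.001,"gripper": 0},{"ax": 0,"ay": 0,"az": 0,"tx": 0,"ty": 0,"tz": -0.001,"gripper": 0},{"ax": 0,"ay": 0,"az": 0,"tx": 0,"ty": 0,"tz": 0,"gripper": 0},{"ax": 0,"ay": 0,"az": 0,"tx": 0,"ty": 0,"tz": 0,"gripper": 0},{"ax": 0,"ay": 0,"az": 0,"tx": 0,"ty": 0,"tz": 0,"gripper": 0},{"ax": 0,"ay": 0,"az": 0,"tx": 0,"ty": 0,"tz": 0,"gripper": 0}])

```text
time_s: 9.77
position: [0.5373, -0.019, 0.1191]
eef_rot: [[-0.944, 0.331, -0.0], [0.331, 0.944, -0.0], [0.0, -0.0, -1.0]]
wrist_force: [0.5, -0.3, -1.1]
grip_width: 0.0197
finger_force: 30.0
```

Request:
step_arm(series=[{"ax": 0,"ay": 0,"az": 0,"tx": 0,"ty": 0,"tz": -0.001,"gripper": 0},{"ax": 0,"ay": 0,"az": 0,"tx": 0,"ty": 0,"tz": -0.001,"gripper": 0},{"ax": 0,"ay": 0,"az": 0,"tx": 0,"ty": 0,"tz": 0,"gripper": 0},{"ax": 0,"ay": 0,"az": 0,"tx": 0,"ty": 0,"tz": 0,"gripper": 0},{"ax": 0,"ay": 0,"az": 0,"tx": 0,"ty": 0,"tz": 0,"gripper": 0},{"ax": 0,"ay": 0,"az": 0,"tx": 0,"ty": 0,"tz": 0,"gripper": 0}])

```text
time_s: 10.27
position: [0.5373, -0.019, 0.1171]
eef_rot: [[-0.944, 0.331, -0.0], [0.331, 0.944, -0.0], [-0.0, -0.0, -1.0]]
wrist_force: [0.3, -0.1, -1.7]
grip_width: 0.0197
finger_force: 30.0
```

Request:
step_arm(series=[{"ax": 0,"ay": 0,"az": 0,"tx": 0,"ty": 0,"tz": -0.001,"gripper": 0},{"ax": 0,"ay": 0,"az": 0,"tx": 0,"ty": 0,"tz": 0,"gripper": 0},{"ax": 0,"ay": 0,"az": 0,"tx": 0,"ty": 0,"tz": 0,"gripper": 0},{"ax": 0,"ay": 0,"az": 0,"tx": 0,"ty": 0,"tz": 0,"gripper": 0}])

```text
time_s: 10.6
position: [0.5373, -0.019, 0.1161]
eef_rot: [[-0.944, 0.331, -0.0], [0.331, 0.944, -0.0], [0.0, -0.0, -1.0]]
wrist_force: [0.1, -0.3, -2.2]
grip_width: 0.0195
finger_force: 30.0
```

Request:
step_arm(series=[{"ax": 0,"ay": 0,"az": 0,"tx": 0,"ty": 0,"tz": -0.0007,"gripper": 0},{"ax": 0,"ay": 0,"az": 0,"tx": 0,"ty": 0,"tz": 0,"gripper": 0},{"ax": 0,"ay": 0,"az": 0,"tx": 0,"ty": 0,"tz": 0,"gripper": 0}])

```text
time_s: 10.85
position: [0.5373, -0.019, 0.116]
eef_rot: [[-0.944, 0.331, 0.0], [0.331, 0.944, -0.0], [-0.0, 0.0, -1.0]]
wrist_force: [-0.8, 0.3, 3.5]
grip_width: 0.0199
finger_force: 30.0
```

Request:
step_arm(series=[{"ax": 0,"ay": 0,"az": 0,"tx": 0,"ty": 0,"tz": -0.0007,"gripper": 0},{"ax": 0,"ay": 0,"az": 0,"tx": 0,"ty": 0,"tz": 0,"gripper": 0},{"ax": 0,"ay": 0,"az": 0,"tx": 0,"ty": 0,"tz": 0,"gripper": 0}])

```text
time_s: 11.1
position: [0.5374, -0.019, 0.1159]
eef_rot: [[-0.944, 0.331, 0.0], [0.331, 0.944, -0.0], [-0.0, 0.0, -1.0]]
wrist_force: [-3.0, 0.3, 9.0]
grip_width: 0.0197
finger_force: 30.0
```

```bash
python3 - <<'E'
from h import *
o=get_obs();print(o['wrist_force'],o['torque'])
E
```

```text
[-2.9888  0.3023  9.0244] [-0.0137  0.6403  0.0228]
```

Request:
step_arm(series=[{"ax": 0,"ay": 0,"az": 0,"tx": 0,"ty": 0,"tz": 0.0011,"gripper": 0},{"ax": 0,"ay": 0,"az": 0,"tx": 0,"ty": 0,"tz": 0,"gripper": 0},{"ax": 0,"ay": 0,"az": 0,"tx": 0,"ty": 0,"tz": 0,"gripper": 0},{"ax": 0,"ay": 0,"az": 0,"tx": 0,"ty": 0,"tz": 0,"gripper": 0}])

```text
time_s: 11.43
position: [0.5376, -0.019, 0.116]
eef_rot: [[-0.944, 0.331, 0.0], [0.331, 0.944, -0.0], [-0.0, 0.0, -1.0]]
wrist_force: [-0.0, 0.5, 2.6]
grip_width: 0.0198
finger_force: 30.0
```

```bash
python3 - <<'E'
from h import *
o=get_obs();print(o['wrist_force'],o['torque'])
E
```

```text
[-0.0473  0.4834  2.5573] [-0.0432  0.1238 -0.015 ]
```

Request:
step_arm(series=[{"ax": 0,"ay": 0,"az": 0,"tx": 0,"ty": 0,"tz": 0.0002,"gripper": 0},{"ax": 0,"ay": 0,"az": 0,"tx": 0,"ty": 0,"tz": 0,"gripper": 0}], squeeze=5)

```text
time_s: 11.6
position: [0.5376, -0.019, 0.116]
eef_rot: [[-0.944, 0.331, 0.0], [0.331, 0.944, -0.0], [-0.0, 0.0, -1.0]]
wrist_force: [0.0, 1.0, 1.0]
grip_width: 0.0196
finger_force: 5.0
```

Request:
step_arm(series=[{"ax": 0,"ay": 0,"az": 0,"tx": 0,"ty": 0,"tz": 0,"gripper": 0.28},{"ax": 0,"ay": 0,"az": 0,"tx": 0,"ty": 0,"tz": 0,"gripper": 0.28},{"ax": 0,"ay": 0,"az": 0,"tx": 0,"ty": 0,"tz": 0,"gripper": 0.28},{"ax": 0,"ay": 0,"az": 0,"tx": 0,"ty": 0,"tz": 0,"gripper": 0.28},{"ax": 0,"ay": 0,"az": 0,"tx": 0,"ty": 0,"tz": 0,"gripper": 0.28},{"ax": 0,"ay": 0,"az": 0,"tx": 0,"ty": 0,"tz": 0,"gripper": 0.28}])

```text
time_s: 12.1
position: [0.5373, -0.019, 0.1159]
eef_rot: [[-0.944, 0.331, -0.0], [0.331, 0.944, -0.0], [0.0, -0.0, -1.0]]
wrist_force: [0.2, 0.3, 0.1]
grip_width: 0.0262
finger_force: 0.0
```

```bash
cat > tilt.py <<'E'
from st import *
import sys
c=cap('scene',sys.argv[1]); P=stap('scene',c,(.538,-.019),zmin=.095,r=.08)
a=np.radians(-19.3);T=np.array([.5376,-.019]);s=(P[:,:2]-T)@[np.cos(a),np.sin(a)];t=(P[:,:2]-T)@[-np.sin(a),np.cos(a)]
print(get_obs()['grip_width'],len(P),np.percentile(s,[0,1,99,100]))
for lo in np.arange(-.06,.06,.01):
    k=(s>=lo)&(s<lo+.01)
    if k.sum()>5: print('%.3f n%d t %.4f %.4f z %.4f %.4f'%(lo,k.sum(),t[k].min(),t[k].max(),P[k,2].min(),np.percentile(P[k,2],90)))
k=(t<-.01)&(P[:,2]<.125)
x=[];z=[]
for lo in np.arange(-.055,.05,.005):
    j=k&(s>=lo)&(s<lo+.005)
    if j.sum()>2: x.append(lo);z.append(P[j,2].min())
print('tilt base edge',np.polyfit(x,z,1))
cv2.imwrite('pics/c'+sys.argv[1],cv2.resize(c['img'][170:370,290:490,::-1],(600,600),interpolation=cv2.INTER_CUBIC))
E
python3 tilt.py s3.png
```

```text
0.02597809554988082 560 [-0.0582 -0.0575  0.0561  0.0604]
-0.060 n78 t -0.0167 0.0109 z 0.1022 0.1352
-0.050 n86 t -0.0148 0.0097 z 0.0983 0.1428
-0.040 n90 t -0.0157 0.0072 z 0.0979 0.1427
-0.030 n90 t -0.0157 0.0097 z 0.0994 0.1426
-0.020 n91 t -0.0155 0.0085 z 0.0953 0.1430
-0.010 n30 t -0.0155 0.0141 z 0.1007 0.1427
0.000 n13 t -0.0146 -0.0125 z 0.0980 0.1066
0.010 n16 t -0.0155 -0.0104 z 0.0960 0.1081
0.020 n20 t -0.0170 -0.0093 z 0.0954 0.1091
0.030 n15 t -0.0151 -0.0101 z 0.0986 0.1092
0.040 n15 t -0.0155 -0.0094 z 0.0977 0.1090
0.050 n14 t -0.0151 -0.0117 z 0.0991 0.1087
tilt base edge [-0.0197  0.0989]
```

View pics/cs3.png

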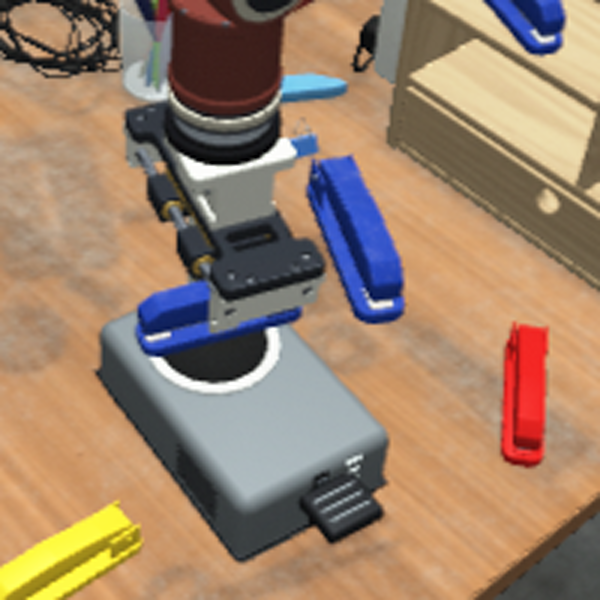

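The stapler sits level on the dome inside the loosened fingers (150–300, 290–350). I'll open wider and check again.

Request:
step_arm(series=[{"ax": 0,"ay": 0,"az": 0,"tx": 0,"ty": 0,"tz": 0,"gripper": 0.4},{"ax": 0,"ay": 0,"az": 0,"tx": 0,"ty": 0,"tz": 0,"gripper": 0.5},{"ax": 0,"ay": 0,"az": 0,"tx": 0,"ty": 0,"tz": 0,"gripper": 0.6},{"ax": 0,"ay": 0,"az": 0,"tx": 0,"ty": 0,"tz": 0,"gripper": 0.65},{"ax": 0,"ay": 0,"az": 0,"tx": 0,"ty": 0,"tz": 0,"gripper": 0.65},{"ax": 0,"ay": 0,"az": 0,"tx": 0,"ty": 0,"tz": 0,"gripper": 0.65},{"ax": 0,"ay": 0,"az": 0,"tx": 0,"ty": 0,"tz": 0,"gripper": 0.65},{"ax": 0,"ay": 0,"az": 0,"tx": 0,"ty": 0,"tz": 0,"gripper": 0.65}])

```text
time_s: 12.82
position: [0.5373, -0.019, 0.116]
eef_rot: [[-0.944, 0.331, -0.0], [0.331, 0.944, -0.0], [0.0, -0.0, -1.0]]
wrist_force: [-0.2, -0.9, -0.3]
grip_width: 0.0605
finger_force: 0.0
```

```bash
python3 tilt.py s4.png
```

```text
0.06011819684076776 533 [-0.0588 -0.0578  0.0573  0.0605]
-0.060 n83 t -0.0144 0.0129 z 0.1014 0.1370
-0.050 n79 t -0.0156 0.0085 z 0.1001 0.1427
-0.040 n96 t -0.0590 0.0089 z 0.0987 0.1428
-0.030 n92 t -0.0156 0.0104 z 0.0985 0.1425
-0.020 n86 t -0.0155 0.0101 z 0.1006 0.1420
-0.010 n34 t -0.0143 0.0001 z 0.0965 0.1401
0.020 n12 t -0.0142 -0.0106 z 0.0982 0.1082
0.030 n17 t -0.0172 -0.0100 z 0.0989 0.1099
0.040 n17 t -0.0162 -0.0104 z 0.0992 0.1071
0.050 n16 t -0.0156 -0.0117 z 0.0980 0.1101
tilt base edge [-0.018  0.1  ]
```

Request:
step_arm(series=[{"ax": 0,"ay": 0,"az": 0,"tx": 0,"ty": 0,"tz": 0.003,"gripper": 0.65},{"ax": 0,"ay": 0,"az": 0,"tx": 0,"ty": 0,"tz": 0.008,"gripper": 0.65},{"ax": 0,"ay": 0,"az": 0,"tx": 0,"ty": 0,"tz": 0.012,"gripper": 0.65},{"ax": 0,"ay": 0,"az": 0,"tx": 0,"ty": 0,"tz": 0.015,"gripper": 0.65},{"ax": 0,"ay": 0,"az": 0,"tx": 0,"ty": 0,"tz": 0.015,"gripper": 0.65},{"ax": 0,"ay": 0,"az": 0,"tx": 0,"ty": 0,"tz": 0.015,"gripper": 0.65},{"ax": 0,"ay": 0,"az": 0,"tx": 0,"ty": 0,"tz": 0.015,"gripper": 0.65},{"ax": 0,"ay": 0,"az": 0,"tx": 0,"ty": 0,"tz": 0.015,"gripper": 0.65},{"ax": 0,"ay": 0,"az": 0,"tx": 0,"ty": 0,"tz": 0.015,"gripper": 0.65},{"ax": 0,"ay": 0,"az": 0,"tx": 0,"ty": 0,"tz": 0.015,"gripper": 0.65},{"ax": 0,"ay": 0,"az": 0,"tx": 0,"ty": 0,"tz": 0.01,"gripper": 0.65},{"ax": 0,"ay": 0,"az": 0,"tx": 0,"ty": 0,"tz": 0.005,"gripper": 0.65}])

```text
time_s: 13.87
position: [0.538, -0.019, 0.2611]
eef_rot: [[-0.944, 0.331, 0.003], [0.331, 0.944, -0.0], [-0.003, 0.001, -1.0]]
wrist_force: [0.7, -0.2, 1.1]
grip_width: 0.0603
finger_force: 0.0
```

Request:
step_arm(series=[{"ax": 0,"ay": 0,"az": -6.6,"tx": 0,"ty": -0.015,"tz": 0,"gripper": 0},{"ax": 0,"ay": 0,"az": -6.6,"tx": -0.002,"ty": -0.015,"tz": 0,"gripper": 0},{"ax": 0,"ay": 0,"az": -6.6,"tx": -0.002,"ty": -0.015,"tz": 0,"gripper": 0},{"ax": 0,"ay": 0,"az": -6.6,"tx": -0.002,"ty": -0.015,"tz": 0,"gripper": 0},{"ax": 0,"ay": 0,"az": -6.6,"tx": -0.002,"ty": -0.015,"tz": 0,"gripper": 0},{"ax": 0,"ay": 0,"az": -6.6,"tx": -0.002,"ty": -0.015,"tz": 0,"gripper": 0},{"ax": 0,"ay": 0,"az": -6.6,"tx": -0.002,"ty": -0.015,"tz": 0,"gripper": 0},{"ax": 0,"ay": 0,"az": -6.6,"tx": -0.002,"ty": -0.015,"tz": 0,"gripper": 0},{"ax": 0,"ay": 0,"az": -6.6,"tx": -0.002,"ty": -0.015,"tz": 0,"gripper": 0},{"ax": 0,"ay": 0,"az": -6.6,"tx": -0.002,"ty": -0.015,"tz": 0,"gripper": 0},{"ax": 0,"ay": 0,"az": -6.6,"tx": -0.002,"ty": -0.009,"tz": 0,"gripper": 0},{"ax": 0,"ay": 0,"az": -6.6,"tx": -0.002,"ty": 0,"tz": 0,"gripper": 0}])

```text
time_s: 14.87
position: [0.5143, -0.1808, 0.2588]
eef_rot: [[0.158, 0.987, -0.001], [0.987, -0.158, -0.002], [-0.002, -0.001, -1.0]]
wrist_force: [0.1, -0.4, 0.1]
grip_width: 0.0008
finger_force: 0.0
```

Request:
step_arm(series=[{"ax": 0,"ay": 0,"az": 0,"tx": 0,"ty": 0,"tz": -0.02,"gripper": 0},{"ax": 0,"ay": 0,"az": 0,"tx": 0,"ty": 0,"tz": -0.03,"gripper": 0},{"ax": 0,"ay": 0,"az": 0,"tx": 0,"ty": 0,"tz": -0.03,"gripper": 0},{"ax": 0,"ay": 0,"az": 0,"tx": 0,"ty": 0,"tz": -0.03,"gripper": 0},{"ax": 0,"ay": 0,"az": 0,"tx": 0,"ty": 0,"tz": -0.02,"gripper": 0},{"ax": 0,"ay": 0,"az": 0,"tx": 0,"ty": 0,"tz": -0.01,"gripper": 0},{"ax": 0,"ay": 0,"az": 0,"tx": 0,"ty": 0,"tz": 0,"gripper": 0},{"ax": 0,"ay": 0,"az": 0,"tx": 0,"ty": 0,"tz": 0,"gripper": 0},{"ax": 0,"ay": 0,"az": 0,"tx": 0,"ty": 0,"tz": 0,"gripper": 0},{"ax": 0,"ay": 0,"az": 0,"tx": 0,"ty": 0,"tz": 0,"gripper": 0},{"ax": 0,"ay": 0,"az": 0,"tx": 0,"ty": 0,"tz": 0,"gripper": 0}])

```text
time_s: 15.78
position: [0.5162, -0.1783, 0.1204]
eef_rot: [[0.148, 0.989, 0.003], [0.989, -0.148, -0.001], [-0.0, 0.003, -1.0]]
wrist_force: [1.2, 0.3, -0.0]
grip_width: 0.0003
finger_force: 0.0
```

```bash
python3 tilt.py s5.png
```

```text
0.000293690236452815 1014 [-0.0586 -0.0572  0.0578  0.0609]
-0.060 n83 t -0.0147 0.0117 z 0.1002 0.1372
-0.050 n83 t -0.0157 0.0093 z 0.0998 0.1428
-0.040 n92 t -0.0175 0.0093 z 0.1007 0.1429
-0.030 n90 t -0.0160 0.0075 z 0.0997 0.1435
-0.020 n95 t -0.0160 0.0093 z 0.0951 0.1429
-0.010 n90 t -0.0152 0.0093 z 0.0975 0.1424
0.000 n92 t -0.0152 0.0129 z 0.0971 0.1417
0.010 n83 t -0.0156 0.0097 z 0.0962 0.1401
0.020 n86 t -0.0153 0.0079 z 0.0979 0.1387
0.030 n79 t -0.0152 0.0067 z 0.0994 0.1366
0.040 n79 t -0.0154 0.0080 z 0.0987 0.1342
0.050 n60 t -0.0152 0.0096 z 0.0990 0.1315
tilt base edge [-0.0084  0.0995]
```

View pics/cs5.png

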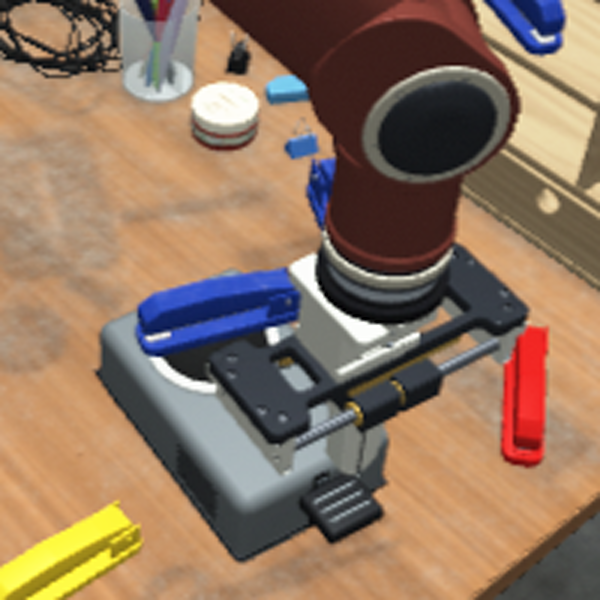

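The stapler stays balanced and level (about 220,310), and the lever is still up with its thumb piece at (343,505). Now I'll press, slowly enough not to jolt the housing.

Request:
step_arm(series=[{"ax": 0,"ay": 0,"az": 0,"tx": -0.001,"ty": 0,"tz": -0.01,"gripper": 0},{"ax": 0,"ay": 0,"az": 0,"tx": 0,"ty": 0,"tz": -0.012,"gripper": 0},{"ax": 0,"ay": 0,"az": 0,"tx": 0,"ty": 0,"tz": -0.012,"gripper": 0},{"ax": 0,"ay": 0,"az": 0,"tx": 0,"ty": 0,"tz": -0.006,"gripper": 0},{"ax": 0,"ay": 0,"az": 0,"tx": 0,"ty": 0,"tz": 0,"gripper": 0},{"ax": 0,"ay": 0,"az": 0,"tx": 0,"ty": 0,"tz": 0,"gripper": 0},{"ax": 0,"ay": 0,"az": 0,"tx": 0,"ty": 0,"tz": 0,"gripper": 0},{"ax": 0,"ay": 0,"az": 0,"tx": 0,"ty": 0,"tz": 0,"gripper": 0},{"ax": 0,"ay": 0,"az": 0,"tx": 0,"ty": 0,"tz": 0,"gripper": 0}])

```text
time_s: 16.58
position: [0.5147, -0.1781, 0.0796]
eef_rot: [[0.148, 0.989, 0.001], [0.989, -0.148, -0.0], [-0.0, 0.001, -1.0]]
wrist_force: [-0.9, 0.4, 0.1]
grip_width: 0.0005
finger_force: 0.0
```

Request:
step_arm(series=[{"ax": 0,"ay": 0,"az": 0,"tx": 0,"ty": 0,"tz": -0.002,"gripper": 0},{"ax": 0,"ay": 0,"az": 0,"tx": 0,"ty": 0,"tz": -0.002,"gripper": 0},{"ax": 0,"ay": 0,"az": 0,"tx": 0,"ty": 0,"tz": -0.002,"gripper": 0},{"ax": 0,"ay": 0,"az": 0,"tx": 0,"ty": 0,"tz": -0.002,"gripper": 0},{"ax": 0,"ay": 0,"az": 0,"tx": 0,"ty": 0,"tz": -0.002,"gripper": 0},{"ax": 0,"ay": 0,"az": 0,"tx": 0,"ty": 0,"tz": 0,"gripper": 0},{"ax": 0,"ay": 0,"az": 0,"tx": 0,"ty": 0,"tz": 0,"gripper": 0}])

```text
time_s: 17.17
position: [0.5145, -0.178, 0.0698]
eef_rot: [[0.148, 0.989, 0.001], [0.989, -0.148, 0.0], [0.0, 0.001, -1.0]]
wrist_force: [-1.6, 1.0, 7.5]
grip_width: 0.0007
finger_force: 3.6
```

Request:
step_arm(series=[{"ax": 0,"ay": 0,"az": 0,"tx": 0,"ty": 0,"tz": -0.0015,"gripper": 0},{"ax": 0,"ay": 0,"az": 0,"tx": 0,"ty": 0,"tz": -0.0015,"gripper": 0},{"ax": 0,"ay": 0,"az": 0,"tx": 0,"ty": 0,"tz": -0.0015,"gripper": 0},{"ax": 0,"ay": 0,"az": 0,"tx": 0,"ty": 0,"tz": -0.0015,"gripper": 0},{"ax": 0,"ay": 0,"az": 0,"tx": 0,"ty": 0,"tz": -0.0015,"gripper": 0},{"ax": 0,"ay": 0,"az": 0,"tx": 0,"ty": 0,"tz": -0.0015,"gripper": 0},{"ax": 0,"ay": 0,"az": 0,"tx": 0,"ty": 0,"tz": -0.0015,"gripper": 0},{"ax": 0,"ay": 0,"az": 0,"tx": 0,"ty": 0,"tz": -0.0015,"gripper": 0},{"ax": 0,"ay": 0,"az": 0,"tx": 0,"ty": 0,"tz": -0.0015,"gripper": 0},{"ax": 0,"ay": 0,"az": 0,"tx": 0,"ty": 0,"tz": -0.0015,"gripper": 0},{"ax": 0,"ay": 0,"az": 0,"tx": 0,"ty": 0,"tz": -0.0015,"gripper": 0},{"ax": 0,"ay": 0,"az": 0,"tx": 0,"ty": 0,"tz": -0.0015,"gripper": 0}])

```text
time_s: 18.17
position: [0.5145, -0.178, 0.051]
eef_rot: [[0.148, 0.989, 0.0], [0.989, -0.148, -0.0], [0.0, 0.0, -1.0]]
wrist_force: [0.1, 1.5, 6.1]
grip_width: 0.0007
finger_force: 2.8
```

Request:
step_arm(series=[{"ax": 0,"ay": 0,"az": 0,"tx": 0,"ty": 0,"tz": -0.0015,"gripper": 0},{"ax": 0,"ay": 0,"az": 0,"tx": 0,"ty": 0,"tz": -0.0015,"gripper": 0},{"ax": 0,"ay": 0,"az": 0,"tx": 0,"ty": 0,"tz": -0.0015,"gripper": 0},{"ax": 0,"ay": 0,"az": 0,"tx": 0,"ty": 0,"tz": -0.0015,"gripper": 0},{"ax": 0,"ay": 0,"az": 0,"tx": 0,"ty": 0,"tz": -0.0015,"gripper": 0},{"ax": 0,"ay": 0,"az": 0,"tx": 0,"ty": 0,"tz": -0.0015,"gripper": 0},{"ax": 0,"ay": 0,"az": 0,"tx": 0,"ty": 0,"tz": -0.0015,"gripper": 0},{"ax": 0,"ay": 0,"az": 0,"tx": 0,"ty": 0,"tz": -0.0015,"gripper": 0},{"ax": 0,"ay": 0,"az": 0,"tx": 0,"ty": 0,"tz": 0,"gripper": 0},{"ax": 0,"ay": 0,"az": 0,"tx": 0,"ty": 0,"tz": 0,"gripper": 0},{"ax": 0,"ay": 0,"az": 0,"tx": 0,"ty": 0,"tz": 0,"gripper": 0},{"ax": 0,"ay": 0,"az": 0,"tx": 0,"ty": 0,"tz": 0,"gripper": 0}])

```text
time_s: 19.17
position: [0.5145, -0.178, 0.0392]
eef_rot: [[0.148, 0.989, 0.0], [0.989, -0.148, 0.0], [0.0, 0.0, -1.0]]
wrist_force: [-0.1, 0.8, 5.7]
grip_width: 0.0003
finger_force: 3.2
```

Request:
step_arm(series=[{"ax": 0,"ay": 0,"az": 0,"tx": 0,"ty": 0,"tz": -0.001,"gripper": 0},{"ax": 0,"ay": 0,"az": 0,"tx": 0,"ty": 0,"tz": 0,"gripper": 0},{"ax": 0,"ay": 0,"az": 0,"tx": 0,"ty": 0,"tz": 0,"gripper": 0},{"ax": 0,"ay": 0,"az": 0,"tx": 0,"ty": 0,"tz": 0,"gripper": 0}])

```text
time_s: 19.5
position: [0.5145, -0.178, 0.0384]
eef_rot: [[0.148, 0.989, 0.0], [0.989, -0.148, 0.0], [0.0, 0.0, -1.0]]
wrist_force: [-0.6, 0.3, 8.7]
grip_width: 0.0003
finger_force: 3.9
```

Request:
step_arm(series=[{"ax": 0,"ay": 0,"az": 0,"tx": 0,"ty": 0,"tz": -0.0008,"gripper": 0},{"ax": 0,"ay": 0,"az": 0,"tx": 0,"ty": 0,"tz": 0,"gripper": 0},{"ax": 0,"ay": 0,"az": 0,"tx": 0,"ty": 0,"tz": 0,"gripper": 0},{"ax": 0,"ay": 0,"az": 0,"tx": 0,"ty": 0,"tz": 0,"gripper": 0}])

```text
time_s: 19.83
position: [0.5145, -0.178, 0.0378]
eef_rot: [[0.148, 0.989, 0.0], [0.989, -0.148, 0.0], [0.0, 0.0, -1.0]]
wrist_force: [-1.3, 0.5, 8.3]
grip_width: 0.0006
finger_force: 4.5
```

Request:
step_arm(series=[{"ax": 0,"ay": 0,"az": 0,"tx": 0,"ty": 0,"tz": -0.0008,"gripper": 0},{"ax": 0,"ay": 0,"az": 0,"tx": 0,"ty": 0,"tz": 0,"gripper": 0},{"ax": 0,"ay": 0,"az": 0,"tx": 0,"ty": 0,"tz": 0,"gripper": 0},{"ax": 0,"ay": 0,"az": 0,"tx": 0,"ty": 0,"tz": 0,"gripper": 0}])

```text
time_s: 20.17
position: [0.5145, -0.178, 0.0371]
eef_rot: [[0.148, 0.989, 0.001], [0.989, -0.148, 0.0], [0.0, 0.0, -1.0]]
wrist_force: [-0.7, 0.8, 9.6]
grip_width: 0.0009
finger_force: 5.0
```

Request:
step_arm(series=[{"ax": 0,"ay": 0,"az": 0,"tx": 0,"ty": 0,"tz": -0.0007,"gripper": 0},{"ax": 0,"ay": 0,"az": 0,"tx": 0,"ty": 0,"tz": 0,"gripper": 0},{"ax": 0,"ay": 0,"az": 0,"tx": 0,"ty": 0,"tz": 0,"gripper": 0},{"ax": 0,"ay": 0,"az": 0,"tx": 0,"ty": 0,"tz": 0,"gripper": 0},{"ax": 0,"ay": 0,"az": 0,"tx": 0,"ty": 0,"tz": 0,"gripper": 0},{"ax": 0,"ay": 0,"az": 0,"tx": 0,"ty": 0,"tz": 0,"gripper": 0}])

```text
time_s: 20.67
position: [0.5145, -0.178, 0.0366]
eef_rot: [[0.148, 0.989, 0.001], [0.989, -0.148, 0.0], [0.0, 0.001, -1.0]]
wrist_force: [-1.8, 0.7, 11.0]
grip_width: 0.0003
finger_force: 5.4
```

```bash
python3 tilt.py s6.png
```

```text
0.0007423662259307109 1019 [-0.0581 -0.0573  0.0582  0.0608]
-0.060 n83 t -0.0154 0.0133 z 0.1019 0.1368
-0.050 n80 t -0.0145 0.0091 z 0.0996 0.1424
-0.040 n94 t -0.0154 0.0085 z 0.0992 0.1431
-0.030 n89 t -0.0159 0.0081 z 0.0996 0.1429
-0.020 n94 t -0.0162 0.0083 z 0.0987 0.1423
-0.010 n95 t -0.0166 0.0094 z 0.0982 0.1430
0.000 n88 t -0.0152 0.0096 z 0.0965 0.1413
0.010 n86 t -0.0153 0.0083 z 0.0965 0.1401
0.020 n84 t -0.0152 0.0073 z 0.0978 0.1382
0.030 n84 t -0.0156 0.0073 z 0.1009 0.1368
0.040 n80 t -0.0159 0.0096 z 0.0995 0.1341
0.050 n59 t -0.0149 0.0095 z 0.0983 0.1312
tilt base edge [-0.0157  0.0993]
```

View pics/cs6.png

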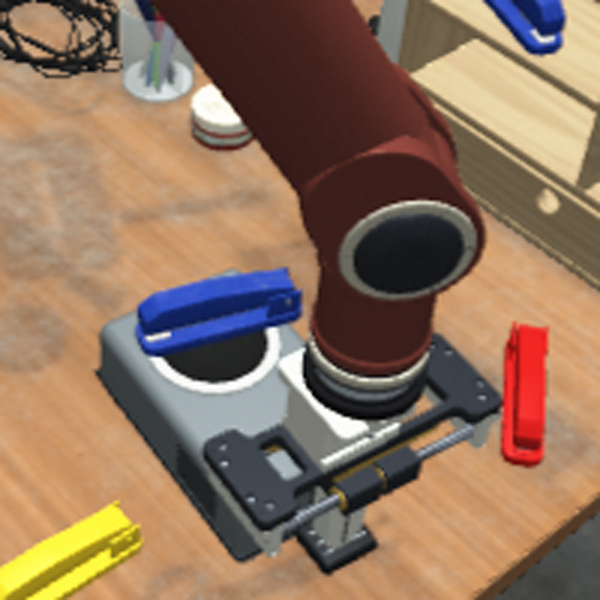

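The lever is down under the fingers at (338,550), with about 37 mm of travel and an 11 N push. The stapler is level on the dome at (220,310). I'll hand in.

```bash
python3 -c "
from bench import job
print(job.job_done())"
```

```text
the job is handed in; nothing more can be done
None
```

I handed the job in at about 21 s: the blue stapler was balanced level on the dome and let go before I pressed, and the lever was held down about 37 mm, past the third click at 36 mm; the result of the judging was not reported.

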